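Take the depth of a blind bore with the bench depth gauge

TASK

Take the depth of the hole in the beech block: push the block along the table into the channel of the depth gauge until it rests against the end stop, then press the gauge's rod down until it bottoms in the hole. With the rod on the bottom, push the stop disc down the rod until it sits on the bridge; finally lift the rod by its cap until its tip is well clear of the block, with the disc left where it was set on the rod and the block left against the stop. Do not lift the block off the table, and leave the other things on the table where they lie.

Things in the scene. Friction and masses are not known exactly. Their poses are not given: they have to be found in the camera images.
- gauge: bench depth gauge, fixed. Origin on the table below the rod's axis; y runs along the channel, mouth at +y, end stop at -y; z up. Rails 12 mm wide, 20 mm high leave a channel 65 mm wide (bare table between) from y = -55 to 60 mm, then flare to a mouth 100 mm wide at y = 94 mm. All of it lies within 63 mm either side of the centre line
- rod (a joint): upright steel depth rod, 12 mm thick, with its cap one piece, sliding in the bridge: metres down from its highest position (0, tip 60 mm above the table) to at most 0.056. Friction of about 4.5 N holds it wherever it is left. Starts between 0 and 0.008; about 0.045 with its tip on the floor of the hole
- rod_tip (a point): centre of the flat lower end of the rod
- cap_top (a point): centre of the top of the black cap on the rod: a cylinder 28 mm in diameter and 20 mm tall, 139 mm above the rod's tip
- disc (a joint): steel stop disc that slides on the rod between bridge and cap: metres down the rod from its highest place (0, underside 105 mm above the rod's tip, 2 mm below the cap) to at most 0.040. Friction of about 2 N holds it on the rod, so it rides with the rod; the bridge stops it. Starts between 0 and 0.006; about 0.020 with the rod on the floor of the hole and the disc on the bridge
- disc_under (a point): centre of the underside of the stop disc, which is 76 mm in diameter and 12 mm thick; the rim around the cap is free to push on from above
- bridge_top (a point): centre of the top of the gauge's dark bridge, on the rod's axis, 100 mm above the table. The bridge is 118 mm (gauge x) by 24 mm (gauge y), its underside 75 mm above the table, on two columns 14 x 24 mm at x = +-52 mm of the gauge
- block: plain beech block, 60 mm (x) by 160 mm (y) by 45 mm high, 0.24 to 0.42 kg, loose before the channel's mouth. Origin at the centre of its underside. One blind round hole in its top, 24 mm wide, 30 mm deep, 30 mm from the centre towards its -y end, which faces the gauge; with that end on the end stop the hole is under the rod and the other end 110 mm from the rod's axis
- bore_floor (a point): centre of the floor of the hole in the block, 15 mm above the block's underside
- bore_mouth (a point): centre of the mouth of the hole, level with the block's top
- label_block: bystander: block of blank tags, 80 x 44 x 9 mm, lying beyond the gauge; origin at the centre of its underside
- loupe: bystander: black stand loupe, 37 mm in diameter, 38 mm tall; origin at the centre of its underside
- bone_folder: bystander: flat bone folder, 22 x 155 x 4 mm, long along its y, lying on the robot's side of the gauge; origin at the centre of its underside
- packet_0: bystander: white and blue packet, 85 x 135 x 17 mm; origin at the centre of its underside
- press_block_0: bystander: plain beech pressing block, 40 x 120 x 25 mm, beyond the work; origin at the centre of its underside
- stop_face (a point): point 20 mm above the table on the end stop's face, a plate across the channel 35 mm high; the face is 50 mm from the rod's axis towards the gauge's -y
Mind the look-alikes: they are no part of the job. Of the things shaped like the block, the beech one is meant.

How it is judged:
By the outcome, as a careful person would: the job done as asked, in the order asked, and still so for the second after the job is handed in, with the robot touching nothing.
It also fails if it takes over 61 s, if anything falls off the work surface, if the arm or the gripper's body presses on something with over 40 N, if the wrist force passes 120 N, or if a joint passes its speed limit or range.

ROBOT

A 6-joint arm with a two-finger parallel gripper is mounted at the origin on a cart in front of the work surface, level with it; the furniture and walls round the work are solid. World frame = base frame: x ahead of the robot, y to its left, z up, the work surface at z = 0. Lengths are in m, angles in rad, forces in N, time in s.
With the tool pointing down it reaches from about 0.4 to 0.925 m from the base axis. Payload 3.4 kg.
Tool frame: the origin (TCP) lies at the very end of the fingers, on their centre line; the grasp point (between the pads) lies arm.hold_point_z behind it (arm.hold_point_z is the distance from the TCP to the grasp point, in m); z points along the fingers, y is the line along which they close (so a half turn about z gives the same grasp; the last joint's range is limited). The gripper opens to 85 mm and grips with 20 to 120 N. Pads are 22 mm wide; open, the fingers measure 114 mm over their backs; the gripper's body (76 mm by 85 mm) begins 54 mm behind the grasp point. The pads swing forward as they close: fully open they stand 13 mm farther back than shut.
Start: joints at [1.258, 0.307, 1.506, -0, 1.328, -0.073], TCP at [0.136, 0.559, 0.231] pointing down, gripper open.
Joint ranges: [-3.12, 3.12], [-1.05, 2.28], [0.14, 2.33], [-1.42, 4.57], [0.1, 2.73], [-2.68, 2.68]. Speed limits (rad/s): [2.57, 2.57, 3.14, 3.14, 3.14, 3.14].

INTERFACE

Orientations are given as a unit quaternion [w, x, y, z].
In Python, from plant import arm, vision gives the robot as it stands. The module is installed in compiled form; this text tells all that it offers. Calls block until the motion is done:
- arm.move_ptp(position, orientation): joint-space move of the TCP to a pose.
- arm.move_linear(position, rot=None, vel=0.15): straight line of the TCP; rot=None keeps the orientation; vel is the mean speed in m/s.
- arm.set_joints(angles): joint-space move.
- arm.move_gripper(opening, force=None): opening from 0.0 (shut) to 1.0 (fully open); force is the grip in N (None keeps the last); returns when the fingers have stopped.
- arm.sleep(seconds).
- arm.solve_ik(position, orientation): joint angles nearest the present ones, or None.
- vision.read_camera(name): name is "side" or "top"; returns (picture, depth): 384x512x3 uint8, red, green, blue; 384x512 float32, m along the optical axis (not along the pixel's ray), 0 where there is no reading.
- vision.camera_model(name): a dict with "vfov" (degrees; the focal length in pixels is half the picture's height over the tangent of half this angle, whatever the lens; pixels are square), "cx", "cy" (the principal point, pixels), "R" (3x3) and "t" (3): a world point X has camera coordinates R X + t. Camera axes: x right, y down, z forward; pixel columns grow to the right and rows downward; lengths in m; the calibration is good to about 2 mm. A picture is of the moment at which its call begins. camera_model takes no time and is no camera call.
A pose or a line that the arm cannot do raises arm.Unreachable and nothing moves.
- arm.sign_off(): hands the job in; it is judged then, once.
Readings, each from a call of its own:
- arm.read_time_s(): time.
- arm.read_q(): joint angles.
- arm.read_qvel(): joint speeds.
- arm.read_joint_torque(): joint torques, N m.
- arm.read_ee_pos(): TCP position.
- arm.read_tool_rot(): TCP orientation.
- arm.read_contact_force(): force on the tool from outside, world axes, zero at the start.
- arm.read_moment(): the same for the moment, N m.
- arm.read_finger_gap(): opening from 0.0 (shut) to 1.0 (fully open).
- arm.read_finger_force(): force on a finger pad.
Only numpy, scipy, OpenCV 4.12 (cv2) and the standard library are available. Lean on these libraries where they do the work, as an engineer would, in place of code of your own. Each camera call takes 0.05 s, during which the arm holds its last target. There are 200 camera calls.

## Working session

There is one attempt and no reset: what is moved stays moved. The work goes in short steps, each a Python script; the robot and the scene stay as the last script left them, time stands still between calls to the robot, and variables do not carry over. Pictures are saved under pics/ and viewed, at most 10 in all, crops included, and the job is handed in when it is done.

```bash
mkdir -p pics
cat > h.py <<'E'
import numpy as np, cv2
from plant import arm, vision
def shot(n,fn=None):
    im,d=vision.read_camera(n)
    if fn: cv2.imwrite('pics/'+fn,cv2.cvtColor(im,cv2.COLOR_RGB2BGR))
    np.savez('pics/%s_last.npz'%n,im=im,d=d)
    return im,d
def cloud(n,d):
    m=vision.camera_model(n); h,w=d.shape
    f=h/2/np.tan(np.radians(m['vfov'])/2)
    v,u=np.mgrid[:h,:w]
    P=np.stack([(u-m['cx'])/f*d,(v-m['cy'])/f*d,d],-1)
    X=(P-np.array(m['t']))@np.array(m['R'])
    X[d==0]=np.nan
    return X
E
python3 - <<'E'
from h import *
for n in('top','side'):
    im,d=shot(n,n+'0.png'); m=vision.camera_model(n); print(n,m,-np.array(m['R']).T@np.array(m['t']))
print(arm.hold_point_z,arm.read_time_s(),arm.read_tool_rot())
E
```

```text
top {'vfov': 43.796444375039805, 'cx': 257.5229883706748, 'cy': 191.12042548977928, 'R': array([[ 0.02437631, -0.99956889,  0.01636571],
       [-0.99176337, -0.02623857, -0.12536725],
       [ 0.12574262, -0.01317492, -0.99197541]]), 't': array([-0.05502065,  0.58006294,  1.27475976])} [ 0.41633475 -0.02298204  1.33815168]
side {'vfov': 54.290887894000505, 'cx': 256.7889277720362, 'cy': 188.4244605461463, 'R': array([[-0.97161258, -0.23576205, -0.01962785],
       [-0.09897718,  0.4804487 , -0.87141985],
       [ 0.2148779 , -0.84473978, -0.49014507]]), 't': array([0.560589  , 0.19707673, 0.81642103])} [0.38875058 0.72714367 0.58290448]
0.0187 0.1 [-1.84591450e-04  1.19119430e-01  9.92879491e-01 -9.19035846e-04]
```

View pics/top0.png

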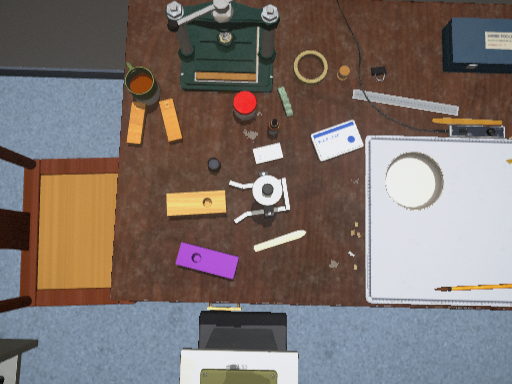

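View pics/side0.png

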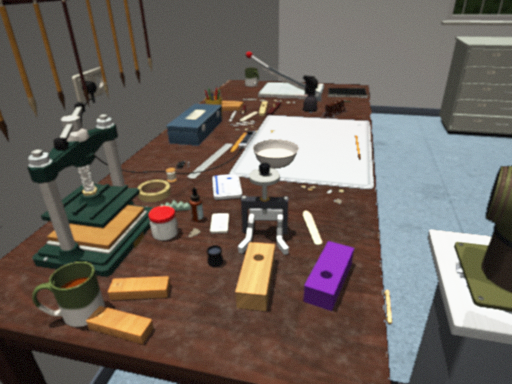

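The top view shows the gauge at about (268,190), its mouth toward image left (+y). Things that could be taken for the block:
- Beech block with a bore at (196,203), in front of the mouth.
- Purple block with a bore at (207,261).
- Plain beech blocks without bores at (136,122) and (171,121).

I choose (196,203), since it is beech, bored and before the mouth. Next I'll measure and make one close crop.

Run:
```python
from h import *
Z=np.load('pics/top_last.npz');im,d=Z['im'],Z['d'];X=cloud('top',d)
S=np.load('pics/side_last.npz');ims,ds=S['im'],S['d'];Xs=cloud('side',ds)
c=cv2.cvtColor(cv2.resize(im[150:290,150:320],None,fx=4.2,fy=4.2,interpolation=cv2.INTER_CUBIC),cv2.COLOR_RGB2BGR);cv2.imwrite('pics/crop0.png',c)
print('table z',np.nanmedian(X[230:240,300:330,2]),np.nanmedian(Xs[280:300,180:190,2]))
def rect(P,lab):
    (c,s,a)=cv2.minAreaRect((P[:,:2]*1000).astype(np.float32)); print(lab,len(P),np.round(c,1),np.round(s,1),round(a,1),'z',np.round(np.percentile(P[:,2],[5,50,95]),4))
for lab,XX,(r0,r1,c0,c1) in(('top',X,(185,222,160,232)),('side',Xs,(238,315,230,278))):
    P=XX[r0:r1,c0:c1].reshape(-1,3);P=P[np.abs(P[:,2]-.045)<.006];rect(P,'block '+lab)
    W=X if lab=='top' else Xs
# gauge
def comp(W,lo,hi,box):
    return W[(W[...,2]>lo)&(W[...,2]<hi)&(W[...,0]>box[0])&(W[...,0]<box[1])&(W[...,1]>box[2])&(W[...,1]<box[3])]
b=X[190,268];print('cap px',b)
box=(b[0]-.12,b[0]+.12,b[1]-.1,b[1]+.13)
for lab,W in(('top',X),('side',Xs)):
    P=comp(W,.0,.3,box);h,e=np.histogram(P[:,2],bins=np.arange(0,.26,.01));print(lab,h)
```

```text
table z 0.0004153573478669308 0.0001151818815839256
block top 1205 [543.7 127. ] [ 61.  160.4] 4.6 z [0.0409 0.045  0.0491]
block side 1468 [546.4 129.4] [ 60.3 163.8] 5.1 z [0.0428 0.0449 0.0465]
cap px [ 0.5645433  -0.06336146  0.19570768]
top [2800  241  170  143  156   10    3    3    4   51   88    0    0    0
    0    3  429  194    8   99    1    0    0    0    0]
side [1783  389  255   96  156   52   54   88  164  240  138   18   15   18
    0   23  344   48   44   61    0    0    0    0    0]
```

View pics/crop0.png

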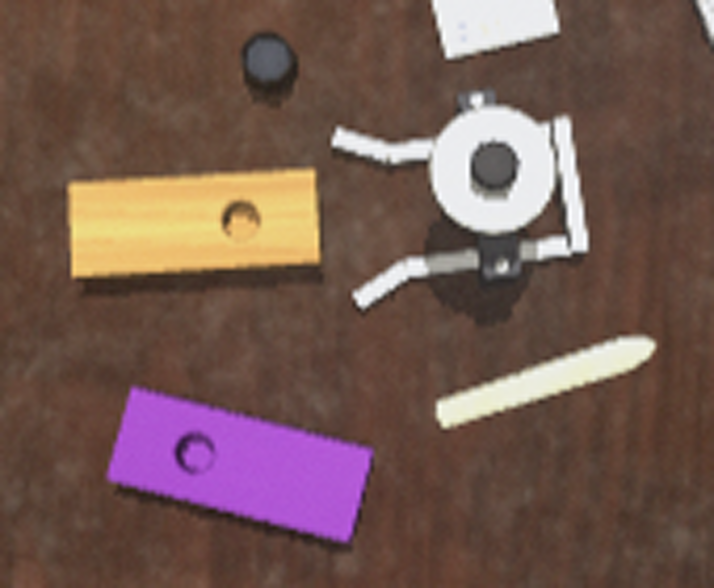

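The crop confirms it: beech block with its bore toward the gauge, the purple look-alike apart from it, and the gauge turned a few degrees. Next, the gauge's axis and yaw.

```bash
cat > fit.py <<'E'
from h import *
from scipy.optimize import least_squares
def seg(W,lo,hi,box):
    P=W.reshape(-1,3);return P[(P[:,2]>lo)&(P[:,2]<hi)&(P[:,0]>box[0])&(P[:,0]<box[1])&(P[:,1]>box[2])&(P[:,1]<box[3])]
E
python3 - <<'E'
from fit import *
for n in('top','side'):
    Z=np.load(f'pics/{n}_last.npz');W=cloud(n,Z['d'])
    box=(.44,.69,-.18,.07)
    for lab,lo,hi in(('cap',.188,.204),('disc',.160,.182)):
        P=seg(W,lo,hi,box);(c,r)=cv2.minEnclosingCircle((P[:,:2]*1000).astype(np.float32))
        rc=cv2.minAreaRect((P[:,:2]*1000).astype(np.float32))
        print(n,lab,len(P),np.round(c,1),round(r,1),'rect',np.round(rc[0],1),np.round(rc[1],1),'medz',np.round(np.median(P[:,2]),4),np.round(P[:,:2].mean(0),4))
    P=seg(W,.165,.18,box)
    # rails: tops at z~.02
    P=seg(W,.016,.0235,box)
    Q=P[:,:2]
    def res(p):
        cx,cy,a=p;  # gauge y axis dir (sin): local
        c,s=np.cos(a),np.sin(a);D=Q-[cx,cy];x=D[:,0]*c+D[:,1]*s;y=-D[:,0]*s+D[:,1]*c
        cen=np.where(y<60e-3,.0385,.0385+(y-.06)*17.5/34)
        r=np.abs(np.abs(x)-cen);return np.clip(r-.005,0,None)
    s=least_squares(res,[.565,-.065,.1],loss='soft_l1',f_scale=.002);print(n,'rails',len(Q),s.x,np.degrees(s.x[2]),s.cost)
    # stop top
    P=seg(W,.031,.039,box);print(n,'stop',len(P),cv2.minAreaRect((P[:,:2]*1000).astype(np.float32)))
    P=seg(W,.095,.104,box);print(n,'bridge',len(P),cv2.minAreaRect((P[:,:2]*1000).astype(np.float32)),np.median(P[:,2]))
    if n=='top':
        im=Z['im'];r0,r1,c0,c1=195,212,200,214
        g=im[r0:r1,c0:c1].astype(int).sum(2);i=np.argwhere(g<g.max()*.75)
        print('bore px',i.mean(0)+[r0,c0])
E
```

```text
top cap 101 [567.4 -61.5] 13.8 rect [567.4 -60.9] [25.6 24.4] medz 0.195 [ 0.567  -0.0613]
top disc 627 [567.5 -61.9] 38.0 rect [567. -62.] [73.  74.3] medz 0.169 [ 0.5664 -0.0615]
top rails 266 [ 0.56701603 -0.06165562  0.15969958] 9.15011164403604 0.001122541047116164
top stop 131 ((590.6130981445312, -29.79400634765625), (141.13851928710938, 194.2628173828125), 0.8289229869842529)
top bridge 109 ((567.1493530273438, -61.88750076293945), (117.23493957519531, 23.867820739746094), 9.50192928314209) 0.10083741719395614
bore px [200.43589744 206.64102564]
side cap 68 [570.3 -57.2] 14.2 rect [570.3 -56.1] [26.4 23.6] medz 0.194 [ 0.5694 -0.0544]
side disc 403 [570.3 -58.2] 38.7 rect [569.  -54.9] [73.4 69.9] medz 0.1688 [ 0.5677 -0.0466]
side rails 445 [ 0.57041996 -0.05643124  0.16968952] 9.722493549438406 0.002091448500760387
side stop 80 ((581.3485107421875, -23.678367614746094), (194.6728057861328, 134.02947998046875), 85.13795471191406)
side bridge 278 ((571.2816772460938, -57.62641525268555), (117.11885833740234, 27.836933135986328), 9.312768936157227) 0.09974665847946342
```

```bash
cat >> h.py <<'E'
A=np.radians(9.3); G=np.array([.5685,-.0602])
def gw(x,y): return G+[x*np.cos(A)-y*np.sin(A), x*np.sin(A)+y*np.cos(A)]
def quat(phi): # tool down, closing line at angle phi
    from scipy.spatial.transform import Rotation as R
    y=np.array([np.cos(phi),np.sin(phi),0]);z=np.array([0,0,-1.]);x=np.cross(y,z)
    q=R.from_matrix(np.stack([x,y,z],1)).as_quat();return [q[3],q[0],q[1],q[2]]
def P(xy,z): return [float(xy[0]),float(xy[1]),float(z)]
def st(l): print(l,round(arm.read_time_s(),2),np.round(arm.read_ee_pos(),4),'F',np.round(arm.read_contact_force(),1),'gap',round(arm.read_finger_gap(),3),flush=True)
E
python3 - <<'E'
from h import *
B=np.array([.545,.128]);a=np.radians(4.8)
g=B+.060*np.array([-np.sin(a),np.cos(a)])
arm.move_ptp(P(g,.12),quat(a));st('above')
arm.move_linear(P(g,.013),vel=.12);st('down')
arm.move_gripper(.5,force=20);st('grip')
arm.move_linear(P(gw(0,180+60),.013),rot=quat(A),vel=.05);st('aligned')
arm.move_linear(P(gw(0,55+60),.013),vel=.06);st('dragged')
shot('top','t1.png');shot('side','s1.png')
E
```

```text
above 2.12 [0.5398 0.1888 0.1202] F [ 0.3 -0.1 -0. ] gap 1.0
down 3.16 [0.5406 0.188  0.0136] F [0.3 0.1 0.5] gap 1.0
grip 3.52 [0.5406 0.188  0.0139] F [ 0.5 -0.   5. ] gap 0.7Traceback (most recent call last):
  File "<stdin>", line 7, in <module>
plant.Unreachable: the arm cannot follow that straight line within its joint ranges
```

Run:
```python
from h import *
print(arm.read_q(),arm.read_tool_rot(),quat(A))
for y in(240,115): print(P(gw(0,y/1000),.013), arm.solve_ik(P(gw(0,y/1000),.013),quat(A)))
```

```text
[2.60806223e-01 5.43541530e-01 1.76229784e+00 7.19814285e-05
 8.33979254e-01 1.77033239e-01] [4.53520079e-04 6.76894525e-01 7.36079490e-01 7.62777293e-04] [np.float64(0.0), np.float64(0.647455086819402), np.float64(0.7621036088037377), np.float64(0.0)]
[0.5297150829351933, 0.17664537193763372, 0.013] [ 2.46229459e-01  5.32461108e-01  1.79324866e+00 -4.44089210e-16
  8.15882889e-01  8.39138389e-02]
[0.5499155605731135, 0.053288407386782845, 0.013] [ 2.01455360e-02  5.27002356e-01  1.80655757e+00 -4.44089210e-16
  8.08032731e-01 -1.42170084e-01]
```

My bug: I passed mm to a function that takes metres. The arm didn't move, so I'll continue with the drag.

Run:
```python
from h import *
arm.move_linear(P(gw(0,.180+.060),.013),rot=quat(A),vel=.05);st('aligned')
arm.move_linear(P(gw(0,.055+.060),.013),vel=.06);st('dragged')
shot('top','t1.png');shot('side','s1.png')
```

```text
aligned 3.97 [0.5309 0.1769 0.0139] F [1.1 0.9 7.2] gap 0.697
dragged 6.2 [0.5504 0.0547 0.0139] F [-0.8  6.5  8.1] gap 0.697
```

View pics/s1.png

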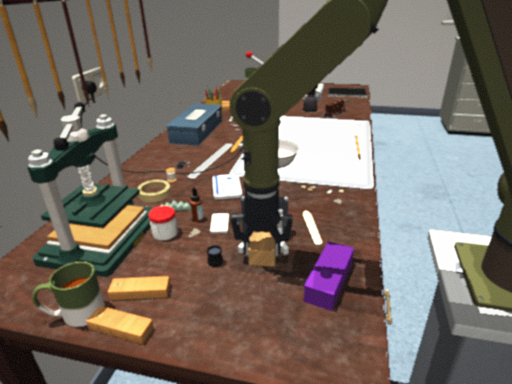

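The block is in the channel, held at about (262,248) in the side view, and nothing else has moved. Next: release, go behind it and push it home.

```bash
python3 - <<'E'
from h import *
arm.move_gripper(.88);st('open')
arm.move_linear(P(gw(0,.115),.075),vel=.15)
arm.move_linear(P(gw(0,.172),.075),vel=.15)
arm.move_gripper(0);
arm.move_linear(P(gw(0,.172),.016),vel=.12);st('behind')
f0=np.array(arm.read_contact_force())
arm.move_linear(P(gw(0,.126),.016),vel=.05);st('near')
u=np.array([-np.sin(A),np.cos(A)])
for y in np.arange(.1245,.108,-.0015):
    arm.move_linear(P(gw(0,y),.016),vel=.03)
    f=(np.array(arm.read_contact_force())-f0)[:2]@u
    e=(np.array(arm.read_ee_pos())[:2]-G)@u
    print(round(y,4),round(e,4),round(f,1))
    if f>12: break
st('pushed')
arm.move_linear(P(gw(0,.135),.016),vel=.08)
arm.move_linear(P(gw(0,.18),.12),vel=.2);st('up')
q=arm.solve_ik(P(gw(-.05,.33),.20),quat(A));print(q is not None)
if q is not None: arm.move_ptp(P(gw(-.05,.33),.20),quat(A))
for n in('top','side'):shot(n,n+'2.png')
st('away')
E
python3 - <<'E'
from fit import *
for n in('top','side'):
    Z=np.load(f'pics/{n}_last.npz');W=cloud(n,Z['d'])
    box=(.46,.66,-.06,.12)
    Q=seg(W,.040,.050,box)
    D=Q[:,:2]-G;x=D@[np.cos(A),np.sin(A)];y=D@[-np.sin(A),np.cos(A)]
    k=(abs(x)<.035)&(y>.03)
    print(n,k.sum(),np.round([np.percentile(x[k],2),np.percentile(x[k],98),y[k].max()],4))
    box=(.44,.69,-.18,.07)
    for lab,lo,hi in(('cap',.188,.204),('bridge',.095,.104)):
        Q=seg(W,lo,hi,box);r=cv2.minAreaRect((Q[:,:2]*1000).astype(np.float32));print(lab,len(Q),np.round(r[0],1),np.round(r[1],1),round(r[2],1))
E
cd pics; python3 -c "
import cv2,numpy as np
a=cv2.imread('top2.png')[140:240,190:320];b=cv2.imread('side2.png')[160:290,200:330]
cv2.imwrite('c2.png',np.hstack([cv2.resize(a,(400,308)),cv2.resize(b,(308,308))]))"
```

```text
open 6.6 [0.5493 0.053  0.0125] F [0.3 0.8 0.4] gap 0.879
behind 9.04 [0.5409 0.1096 0.0161] F [0.  0.2 0.7] gap -0.0
near 10.11 [0.5479 0.0637 0.0157] F [-0.1 -0.8  0.1] gap 0.001
0.1245 0.1245 1.0
0.123 0.123 1.2
0.1215 0.1219 2.5
0.12 0.1218 8.9
0.1185 0.1217 13.6
pushed 11.36 [0.5476 0.0597 0.0159] F [-3.4 13.4  1. ] gap -0.002
up 12.43 [0.5389 0.1169 0.1195] F [ 0.  -0.2  0.1] gap 0.0
True
away 13.28 [0.4659 0.2557 0.1985] F [-0.   0.5  0.1] gap 0.003
top 582 [-0.0315  0.0266  0.1086]
cap 102 [567.  -61.1] [25.  24.3] 1.4
bridge 108 [567.4 -61.8] [117.7  23.6] 9.8
side 389 [-0.0259  0.0302  0.1127]
cap 2 [583.6 -55.7] [4.7 0. ] 103.4
bridge 29 [621.3 -53.8] [32.3 19.5] 65.8
```

View pics/c2.png

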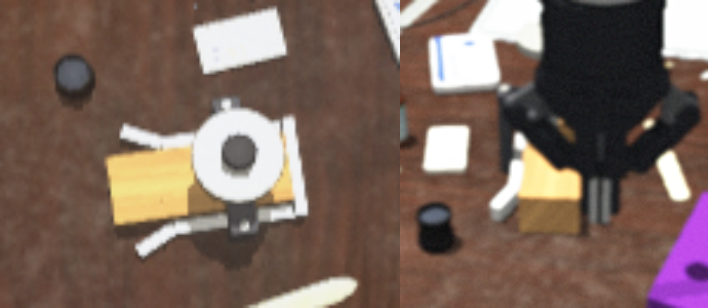

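The block is against the stop: contact came at y = 0.1218, expected 0.121, and the force rose sharply. In the crop it lies in the channel under the bridge. Now press the rod.

```bash
cat >> h.py <<'E'
def press(z0,step,lim,zmin,f0,v=.04):
    z=z0
    while z>zmin:
        arm.move_linear(P(G,z),vel=v)
        f=(np.array(arm.read_contact_force())-f0)[2]; e=arm.read_ee_pos()[2]
        print(round(z,4),round(e,4),round(f,1))
        if f>lim: return True
        z-=step
    return False
E
python3 - <<'E'
from h import *
arm.move_ptp(P(G,.25),quat(A));st('over')
f0=np.array(arm.read_contact_force())
arm.move_linear(P(G,.203),vel=.1);st('cap near')
arm.move_linear(P(G,.165),vel=.04);st('pressing')
print(press(.161,.002,18,.138,f0))
arm.move_linear(P(G,.205),vel=.1);st('up')
arm.move_gripper(.47)
arm.move_linear(P(G,.140),vel=.1);st('straddle')
E
```

```text
over 14.55 [ 0.5681 -0.0594  0.2496] F [0.  0.3 0.4] gap -0.001
cap near 15.17 [ 0.5687 -0.0596  0.2031] F [ 0.6  1.1 -0.3] gap 0.004
pressing 16.27 [ 0.5675 -0.06    0.1645] F [-0.3 -0.4  0.5] gap 0.006
0.161 0.1605 0.5
0.159 0.1587 -0.6
0.157 0.1569 -1.0
0.155 0.1548 -0.4
0.153 0.154 7.1
0.151 0.1538 17.3
0.149 0.1537 27.5
True
up 18.73 [ 0.568  -0.0601  0.2042] F [ 0.  -0.4  0.1] gap 0.0
straddle 19.99 [ 0.5689 -0.0603  0.1404] F [-0.5 -0.5  0.3] gap 0.471
```

```bash
python3 - <<'E'
from h import *
f0=np.array(arm.read_contact_force())
ok=press(.136,.002,12,.095,f0);print(ok)
st('disc')
shot('side','s3.png');shot('top','t3.png')
E
cd pics; python3 -c "
import cv2
b=cv2.imread('s3.png')[120:290,170:350];cv2.imwrite('c3.png',cv2.resize(b,None,fx=3.3,fy=3.3))"
```

```text
0.136 0.1363 -0.7
0.134 0.134 -0.4
0.132 0.1318 -0.3
0.13 0.1298 0.2
0.128 0.1278 0.1
0.126 0.1259 0.2
0.124 0.1238 -0.6
0.122 0.1218 0.1
0.12 0.1198 -0.3
0.118 0.1178 -0.3
0.116 0.1158 -0.6
0.114 0.1138 -0.7
0.112 0.1118 -0.2
0.11 0.1105 4.7
0.108 0.1104 17.6
True
disc 23.74 [ 0.5687 -0.0602  0.1104] F [-5.4  0.8 17.9] gap 0.47
```

View pics/c3.png

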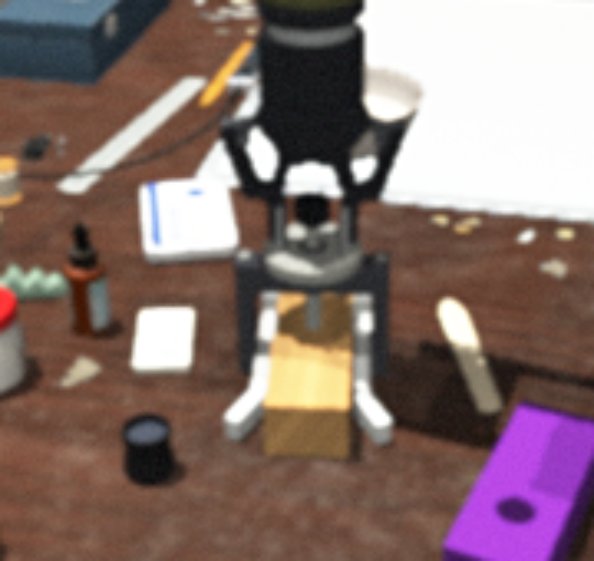

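The side view shows the rod down in the hole, its cap at (312,208) well above the disc, and the disc on the bridge at (312,268). Contact heights match expectations: cap at 0.154, then a sudden hard stop under the disc. Now grip the cap and lift.

```bash
python3 - <<'E'
from h import *
arm.move_linear(P(G,.127),vel=.04);st('at cap')
arm.move_gripper(.2,force=50);st('grip')
p=np.array(arm.read_ee_pos())
for dz in(.015,.030,.042):
    arm.move_linear(P(p[:2],p[2]+dz),vel=.03);st('lift')
arm.sleep(.3);st('held')
arm.move_gripper(.5);st('released')
arm.move_linear(P(G,p[2]+.042+.06),vel=.1)
arm.move_ptp(P(gw(-.12,.30),.28),quat(A));st('away')
for n in('top','side'):shot(n,n+'4.png')
E
python3 - <<'E'
from fit import *
for n in('top','side'):
    W=cloud(n,np.load(f'pics/{n}_last.npz')['d'])
    box=(G[0]-.07,G[0]+.07,G[1]-.07,G[1]+.07)
    Q=seg(W,.09,.22,box);h,e=np.histogram(Q[:,2],bins=np.arange(.09,.221,.004))
    print(n,{round(float(a),3):int(b) for a,b in zip(e,h) if b})
    print('cap',np.median(seg(W,.18,.21,box)[:,2]),'disc',np.median(seg(W,.14,.17,box)[:,2]))
    Q=seg(W,.040,.050,(.46,.66,-.06,.12));D=Q[:,:2]-G;x=D@[np.cos(A),np.sin(A)];y=D@[-np.sin(A),np.cos(A)];k=(abs(x)<.035)&(y>.03)
    print('block',k.sum(),np.round([np.percentile(x[k],2),np.percentile(x[k],98),y[k].max()],4))
E
cd pics; python3 -c "
import cv2,numpy as np
a=cv2.imread('top4.png')[130:240,180:320];b=cv2.imread('side4.png')[150:290,190:340]
cv2.imwrite('c4.png',np.hstack([cv2.resize(a,(382,300)),cv2.resize(b,(400,300))]))"
```

```text
at cap 24.47 [ 0.5685 -0.0602  0.1269] F [ 0.2 -1.1  0.5] gap 0.469
grip 24.73 [ 0.5693 -0.06    0.1271] F [2.1 1.5 0.7] gap 0.307
lift 25.38 [ 0.5692 -0.06    0.1424] F [ 3.2  1.6 -1.5] gap 0.31
lift 26.02 [ 0.5693 -0.06    0.1578] F [1.5 0.5 0.4] gap 0.312
lift 26.57 [ 0.5693 -0.06    0.1696] F [ 2.1  0.5 -0.6] gap 0.312
held 26.88 [ 0.5693 -0.06    0.1696] F [1.  0.7 2.5] gap 0.312
released 27.18 [ 0.5686 -0.06    0.1687] F [-0.3 -0.5  0. ] gap 0.498
away 29.18 [0.4022 0.216  0.2797] F [-1.   0.7 -0.1] gap 0.499
top {0.09: 2, 0.094: 15, 0.098: 62, 0.102: 50, 0.106: 7, 0.11: 1, 0.138: 1, 0.142: 1, 0.146: 21, 0.15: 219, 0.154: 323, 0.158: 38, 0.178: 3, 0.182: 2, 0.186: 1, 0.19: 11, 0.194: 72, 0.198: 19}
cap 0.1961084796888839 disc 0.15453809331053597
block 582 [-0.0315  0.0265  0.1084]
side {0.09: 65, 0.094: 62, 0.098: 209, 0.102: 34, 0.106: 7, 0.11: 7, 0.114: 6, 0.118: 7, 0.122: 6, 0.142: 26, 0.146: 46, 0.15: 111, 0.154: 254, 0.158: 8, 0.162: 7, 0.166: 9, 0.17: 4, 0.174: 4, 0.178: 17, 0.182: 17, 0.186: 17, 0.19: 21, 0.194: 47, 0.198: 1}
cap 0.19275108367073532 disc 0.15428831499907147
block 531 [-0.0275  0.0298  0.1132]
```

View pics/c4.png

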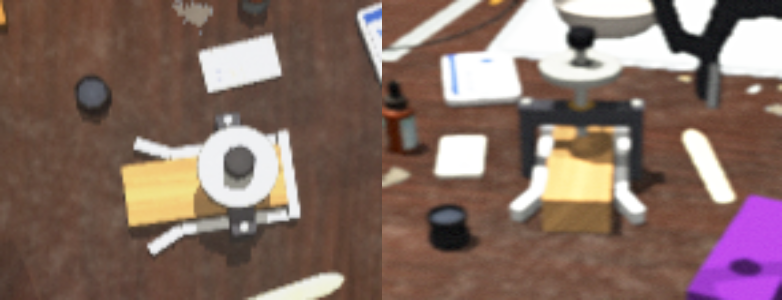

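The crop shows the rod raised with the cap top at 0.196, so the tip is about 12 mm above the block. The cap-to-disc difference is 41.7 mm, expected 42, so the disc is still where it was set. The block has not moved from the stop, and the robot is clear.

```bash
python3 -c "
from plant import arm
print(arm.sign_off())"
```

```text
the job is handed in; nothing more can be done
None
```

The job is handed in: the block is against the stop, the rod was bottomed in the hole, the disc was set on the bridge, and the rod was lifted until its tip was about 12 mm clear of the block, with the disc still where it was set, all by about 29 s of the 61 s allowed.

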